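Balance the dust-box flap for cleaning

ROBOT

A 6-joint arm with a two-finger parallel gripper is mounted at the origin on the work surface. World frame = base frame: x ahead of the robot, y to its left, z up, the work surface at z = 0. Lengths are in m, angles in rad, forces in N, time in s.
With the tool pointing down it reaches from about 0.225 to 0.875 m from the base axis. Payload 3.4 kg.
Tool frame: the origin (TCP) lies at the very end of the fingers, on their centre line; the grasp point (between the pads) lies 19 mm behind it (bot.hold_point_z is the z of the grasp point in the tool frame, in m); z points along the fingers, y is the direction in which the jaws open and shut (so a half turn about z gives the same grasp; the last joint's range is limited). The gripper opens to 85 mm and grips with 20 to 120 N. Pads are 22 mm wide; open, the fingers measure 114 mm over their backs; the gripper's body (76 mm by 85 mm) begins 54 mm behind the grasp point. The pads swing forward as they close: fully open they stand 13 mm farther back than shut.
Start: joints at [1.073, 0.276, 1.505, -0, 1.361, -0.121], TCP at [0.212, 0.535, 0.231] pointing down, gripper open.
Joint ranges: [-2.89, 2.89], [-0.75, 2.08], [0.22, 2.7], [-1.18, 4.32], [0.11, 2.71], [-2.7, 2.7]. Speed limits (rad/s): [2.57, 2.57, 3.14, 3.14, 3.14, 3.14].

INTERFACE

Orientations are given as a rotation vector (axis times angle).
In Python, from cell import bot, set_gripper, ik, grab_frame gives the robot as it stands. Calls block until the motion is done:
- bot.move_to(position, orientation): joint-space move of the TCP to a pose.
- bot.move_linear(position, vel=0.15, rot=None, contact_N=None): straight line of the TCP; rot=None keeps the orientation; vel is the mean speed in m/s. With contact_N (N) it stops when the force on the tool has changed by that much, and returns True; else False.
- bot.movej(angles): joint-space move.
- set_gripper(opening, strength=None): finger opening in m; strength is the grip in N (None keeps the last); returns when the fingers have stopped.
- bot.sleep(seconds).
- ik(position, orientation): joint angles nearest the present ones, or None.
- grab_frame(name): name is "scene" or "side" or "wrist"; returns a dict with "img" (384x512x3 uint8, blue, green, red), "fov_y" (degrees; the focal length in pixels is half the picture's height over the tangent of half this angle, whatever the lens; pixels are square), "cx", "cy" (the principal point, pixels), "position" and "attitude" of the camera in the world. Camera axes: x right, y up, looking along -z (the intrinsics and any distortion apply to the point x, -y, -z); pixel columns grow to the right and rows downward; lengths in m; the calibration is good to about 2 mm. A picture is of the moment at which its call begins. There is no depth.
A pose or a line that the arm cannot do raises bot.PlanningError and nothing moves.
- bot.hand_in(): hands the job in, once; it reports no verdict.
Readings, each from a call of its own:
- bot.current_time_s(): time.
- bot.current_joint_pos(): joint angles.
- bot.current_dq(): joint speeds.
- bot.current_effort(): joint torques, N m.
- bot.current_tool_pos(): TCP position.
- bot.current_tool_rot(): TCP orientation.
- bot.current_contact_force(): force on the tool from outside, world axes, zero at the start.
- bot.current_wrist_torque(): the same for the moment, N m.
- bot.current_opening(): finger opening in m.
Only numpy, scipy, OpenCV 4.12 (cv2) and the standard library are available. Lean on these libraries where they do the work, as an engineer would, in place of code of your own. Each camera call takes 0.05 s, during which the arm holds its last target.

TASK

The sander's dust box is due for a brush-out. Lift the loose cap off the hose stub on the flap, set it down gently on the bench with its open side down and let go of it; then take the flap by its handle, swing it up without letting it drop or slam, and finish while holding the handle with the flap still, at its over-centre balance point, where it would fall neither shut nor open. Leave the other things on the bench where they are.

Things in the scene. Friction and masses are not known exactly. Their poses are not given: they have to be found in the camera images.
- dustbox: Open-topped grey steel box fixed to the bench, 160 (x) x 160 (y) x 90 high mm. Origin on the bench; the walls reach 65 mm to its -x, 95 mm to its +x and 80 mm to either side in y. Its -x side is the front, facing roughly the robot, where the flap's handle sticks out; +z up. Turned by up to 0.35 rad either way.
- hinge (a point): Middle of the flap's hinge line: 80 mm along the box's +x from the box's origin, 95 mm above the bench; the line runs along the box's y axis. The hinge turns freely: let go, the flap falls. The flap weighs about 0.75 kg (up to 25% more or less, same balance angle); at most about 2.5 N at the handle lifts it.
- flap (a joint): Angle of the flap, rad. 0 = shut, level on the box; grows as the front (handle) edge swings up and over, away from the robot, to a stop at 2.3. At 1.571 the plate is upright. The weight and stub on its face make it balance before that, at 1.32: plate still leaning 14 degrees from upright towards the box's front. Below that it falls shut, above it falls open.
- flap_handle (a point): Middle of the handle's grip bar: round steel bar, 10 mm thick, 100 mm long, parallel to the hinge line, 195 mm from it, in the plane of the plate, carried at its ends by two 10 mm rods. The opening between bar and plate is 50 x 90 mm: fingers pointing down can straddle the bar at any angle; it can turn between them. Shut: 95 mm above the bench, 115 mm in front (-x) of the box's origin.
- stub_top (a point): Centre of the top of the hose stub: 44 mm diameter, 30 mm tall, square on the flap's plate (140 long x 152 wide x 4 mm), axis 85 mm from the hinge line. Flap shut: 127 mm above the bench, 5 mm in front of the box's origin. A steel weight, 24 x 120 x 36 mm high, lies on the plate along the hinge, 16 mm from it.
- cap_knob (a point): Loose black plastic cap over the stub, about 80 g: round skirt 58 mm outside, 50 mm inside diameter, 22 mm tall, 17 mm deep inside, open below, with a round knob 26 mm in diameter, 24 mm tall on top. This point is the knob's centre, 34 mm above the open edge, on the axis; z points up. On the stub it is 144 mm above the bench; standing on the bench 34 mm.
- cap: The same cap; origin at the centre of its open lower edge, z up through the knob.
- tape: Bystander: paper tape roll lying flat, 100 mm diameter, 24 mm tall; origin at the centre of its underside. Not to be moved.
- bracket: Bystander: clear plastic U-shaped bracket, 60 x 50 x 38 mm tall; origin at the centre of its underside. Not to be moved.
- extrusion: Bystander: aluminium bar offcut of I shape, 40 x 160 (y) x 40 mm tall; origin at the centre of its underside. Not to be moved.

How it is judged:
On the way, in this order (a step that is already met when the one before it is completed fails the run):
1. the cap is lifted clear of the stub by the fingers, at least 30 mm higher than it sat, the flap staying shut (height (world z) of cap_knob above 0.174 m and contact force between the fingers and cap above 0.5 N and value of joint flap below 0.15 rad), for 0.1 s.
2. the cap stands on the bench, open side down, let go, the flap still shut (height (world z) of cap_knob below 0.042 m and angle between cap_knob's own z axis and vertical below 0.15 rad and linear speed of cap below 0.05 m/s and contact force between the fingers and cap below 0.1 N and contact force between cap and dustbox below 0.1 N and value of joint flap below 0.15 rad), for 0.2 s.
3. the flap is held still by the fingers at its balance point (value of joint flap between 1.238 and 1.398 rad and velocity of joint flap between -0.1 and 0.1 rad/s and contact force between the fingers and flap above 1 N), for 0.3 s.
At the end, for the whole second after the job is handed in: The flap stands within 0.08 rad (about 4.5 degrees) of its balance angle of 1.318 rad, still (under 0.1 rad/s), with the fingers holding it (more than 1 N); the cap stands on the bench upright (within 0.15 rad), open side down, at rest, let go and clear of the box and flap (all of step 3 and height (world z) of cap_knob below 0.042 m and angle between cap_knob's own z axis and vertical below 0.15 rad and linear speed of cap below 0.05 m/s and contact force between the fingers and cap below 0.1 N and contact force between cap and dustbox below 0.1 N); the arm keeps its last pose, push and grip.
It fails at once if the flap is swung with the cap still on it (value of joint flap above 0.15 rad and distance between cap_knob and stub_top below 0.05 m).
It fails at once if the flap drops or slams (faster than 4 rad/s) (velocity of joint flap above 4 rad/s or velocity of joint flap below -4 rad/s).
It fails at once if the cap is dropped from more than about 25 mm, or thrown (linear speed of cap above 0.7 m/s and contact force between the fingers and cap below 0.05 N).
It fails at once if the tape, bracket or extrusion is moved more than 30 mm (distance of any of tape, bracket, extrusion from where it was at the start of the episode above 0.03 m).
It also fails if it takes over 58 s, if anything falls off the work surface, if the arm or the gripper's body presses on something with over 40 N, if the wrist force passes 120 N, or if a joint passes its speed limit or range.

## Working session

There is one attempt and no reset: what is moved stays moved. The work goes in short steps, each a Python script; the robot and the scene stay as the last script left them, time stands still between calls to the robot, and variables do not carry over. Pictures are saved under pics/ and viewed, and the job is handed in when it is done.

```bash
ls; mkdir -p pics
python3 - <<'E'
from cell import bot, grab_frame
import cv2, numpy as np
for n in ["scene","side","wrist"]:
    f=grab_frame(n); cv2.imwrite(f"pics/{n}0.png",f["img"])
    print(n,{k:v for k,v in f.items() if k!="img"})
print(bot.current_time_s(),bot.current_tool_pos(),bot.current_tool_rot(),bot.hold_point_z)
E
```

```text
pics
scene {'fov_y': 57.70392365635788, 'cx': 259.97771627081374, 'cy': 189.82251377751655, 'position': array([0.90198314, 0.5473211 , 0.72737059]), 'attitude': array([0.30299049, 1.01056274, 2.39579732])}
side {'fov_y': 49.76639484116767, 'cx': 260.8244586738639, 'cy': 194.73235648342313, 'position': array([-0.08208867, -0.83515119,  0.83986608]), 'attitude': array([ 0.9328207 , -0.31736083, -0.62690025])}
wrist {'fov_y': 68.84515894190365, 'cx': 259.9218806680758, 'cy': 192.69882262824166, 'position': array([0.13393649, 0.56626772, 0.3740932 ]), 'attitude': array([-0.28970936, -0.19582603,  1.18369141])}
0.15 [0.21141065 0.53431443 0.23063558] [-5.88271988e-01 -3.08562768e+00  2.09955041e-03] -0.0187
```

View pics/scene0.png

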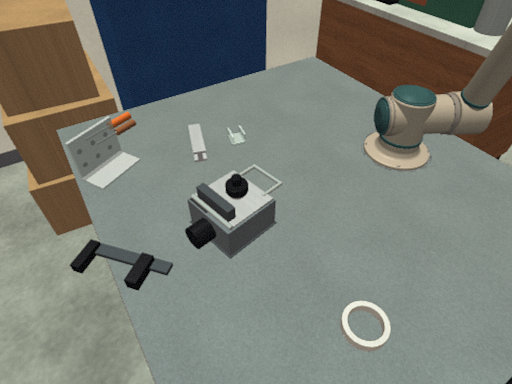

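View pics/side0.png

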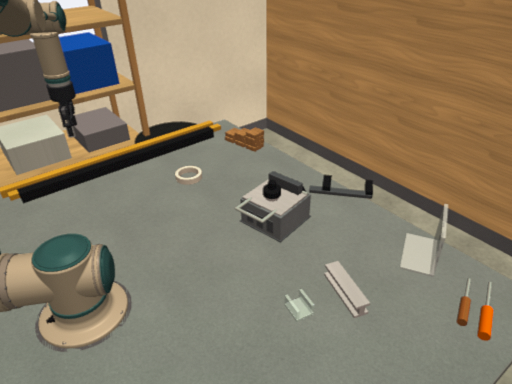

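View pics/wrist0.png

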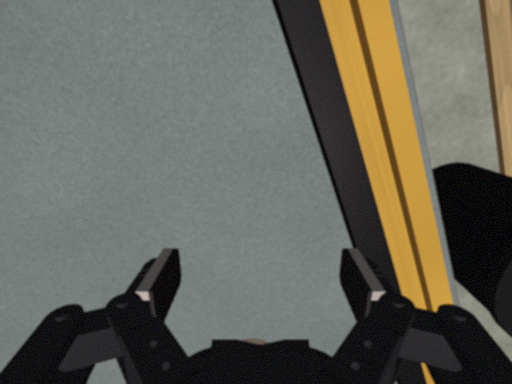

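The scene view shows the box centred near (232,215), the cap near (237,186) and the handle at about (262,178), with the tape at (366,325). In the side view the cap is near (271,188) and the handle near (256,212). Next I'll zoom in.

```bash
cat > h.py <<'E'
import numpy as np, cv2
from scipy.spatial.transform import Rotation as R
def ray(f,u,v):
    h=f["img"].shape[0]; F=h/2/np.tan(np.radians(f["fov_y"])/2)
    d=np.array([(u-f["cx"])/F,-(v-f["cy"])/F,-1.])
    return np.array(f["position"]), R.from_rotvec(f["attitude"]).apply(d)
def plane(f,u,v,z):
    p,d=ray(f,u,v); return p+d*(z-p[2])/d[2]
def tri(rs):
    A=np.zeros((3,3));b=np.zeros(3)
    for p,d in rs:
        d=d/np.linalg.norm(d);P=np.eye(3)-np.outer(d,d);A+=P;b+=P@p
    x=np.linalg.solve(A,b); return x,[np.linalg.norm(np.cross(x-p,d/np.linalg.norm(d))) for p,d in rs]
def proj(f,P):
    h=f["img"].shape[0]; F=h/2/np.tan(np.radians(f["fov_y"])/2)
    c=R.from_rotvec(f["attitude"]).inv().apply(np.asarray(P)-f["position"])
    return f["cx"]-F*c[...,0]/c[...,2], f["cy"]+F*c[...,1]/c[...,2]
E
python3 - <<'E'
import cv2,numpy as np
a=cv2.imread("pics/scene0.png")[150:260,175:295]; b=cv2.imread("pics/side0.png")[165:245,225:325]
cv2.imwrite("pics/c1.png",cv2.resize(a,None,fx=5,fy=5,interpolation=cv2.INTER_CUBIC))
cv2.imwrite("pics/c2.png",cv2.resize(b,None,fx=6,fy=6,interpolation=cv2.INTER_CUBIC))
E
```

```text
(no output)
```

View pics/c1.png

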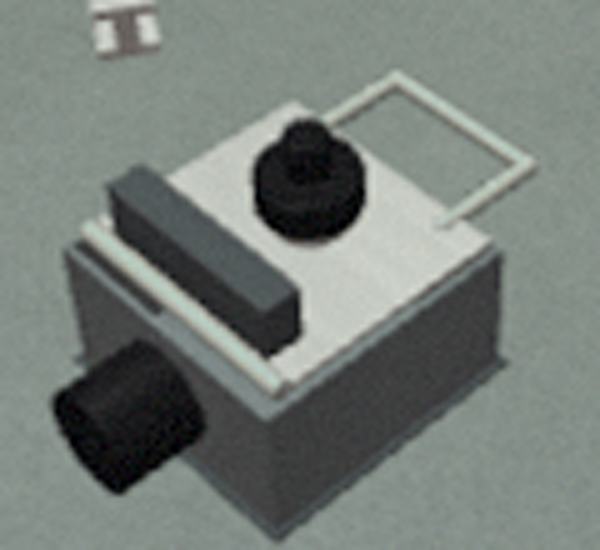

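View pics/c2.png

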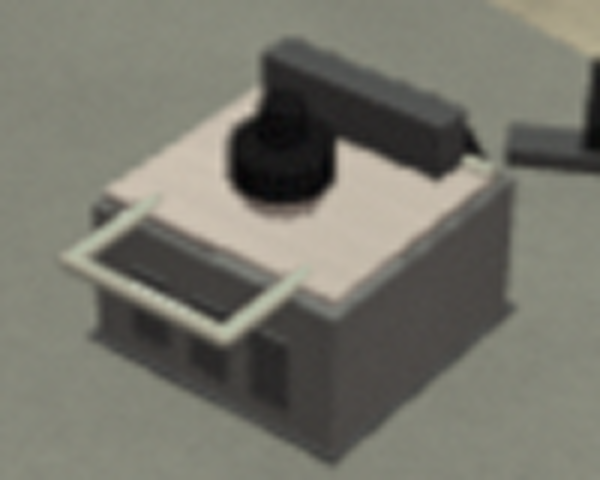

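The scene crop shows the handle bar from (396,77) to (530,162), the hinge rod from (88,227) to (282,388) and the knob top near (306,130). In the side crop the bar runs from (72,257) to (225,338).

```bash
cat > m.py <<'E'
from cell import bot, grab_frame
from h import *
s=grab_frame("scene"); d=grab_frame("side")
S=lambda u,v:(175+(u+.5)/5-.5,150+(v+.5)/5-.5); D=lambda u,v:(225+(u+.5)/6-.5,165+(v+.5)/6-.5)
for a,b in [((396,77),(72,257)),((530,162),(225,338))]:
    print("bar",tri([ray(s,*S(*a)),ray(d,*D(*b))]),plane(s,*S(*a),.095),plane(d,*D(*b),.095))
h1,h2=plane(s,*S(88,227),.095),plane(s,*S(282,388),.095)
print("hinge",h1,h2)
b1=(plane(s,*S(396,77),.095)+plane(d,*D(72,257),.095))/2
b2=(plane(s,*S(530,162),.095)+plane(d,*D(225,338),.095))/2
hm=(h1+h2)/2; bm=(b1+b2)/2
print("hm",hm,"bm",bm,np.linalg.norm(hm-bm))
x=(hm-bm)[:2]; print("yaw from axis",np.arctan2(x[1],x[0]))
for v in (h1-h2,b1-b2): print("yaw",np.arctan2(v[1],v[0])-np.pi/2, np.linalg.norm(v))
print("knob",plane(s,*S(306,128),.156),plane(d,*D(284,92),.156))
print("skirt base near", plane(s,*S(309,187),.132))
E
python3 m.py
```

```text
bar (array([ 0.49711804, -0.04297573,  0.1235549 ]), [np.float64(0.03484572834887969), np.float64(0.03484572834887972)]) [ 0.50794583 -0.09176622  0.095     ] [0.48906019 0.00719536 0.095     ]
bar (array([ 0.49763804, -0.04222512,  0.06745777]), [np.float64(0.03958761836180919), np.float64(0.039587618361809455)]) [0.48487614 0.00606447 0.095     ] [ 0.50727898 -0.09371209  0.095     ]
hinge [ 0.7041688 -0.0755553  0.095    ] [0.67275057 0.07091292 0.095     ]
hm [ 0.68845968 -0.00232119  0.095     ] bm [ 0.49729029 -0.04305462  0.095     ] 0.1954608686903816
yaw from axis 0.2099355491274709
yaw -2.930289199722889 0.14980002139302173
yaw -1.0055623661024082 0.0028721834541720294
knob [ 0.60386427 -0.02094842  0.156     ] [ 0.60987057 -0.01545574  0.156     ]
skirt base near [ 0.61191573 -0.00608922  0.132     ]
```

The two side-view bar ends were swapped; matched correctly, the two cameras agree to about 2 mm. That gives a yaw of about 0.211 and 0.1955 m from hinge to bar. Next I'll move above the cap for a wrist check and locate the bystanders.

```bash
cat >> h.py <<'E'
def down(psi):
    y=np.array([np.cos(psi),np.sin(psi),0]);z=np.array([0,0,-1.]);x=np.cross(y,z)
    return R.from_matrix(np.column_stack([x,y,z])).as_rotvec()
YAW=0.211
UX=np.array([np.cos(YAW),np.sin(YAW),0]);UY=np.array([-np.sin(YAW),np.cos(YAW),0])
HM=np.array([0.6885,-0.0023,0.095]); STUB=HM-0.085*UX
E
python3 - <<'E'
from cell import bot, grab_frame, ik, set_gripper
from h import *
s=grab_frame("scene")
for n,u,v in [("tape",366,327),("bracket",237,138),("extr",198,142)]: print(n,plane(s,u,v,0.01))
for k in (1,-1,0,2):
    print(k,k*np.pi/2, ik([STUB[0],STUB[1],.25],down(YAW+k*np.pi/2)), ik([.4973,-.043,.076],down(YAW+k*np.pi/2)))
E
```

```text
tape [0.53574757 0.39669308 0.01      ]
bracket [ 0.42710707 -0.3326056   0.01      ]
extr [ 0.55181741 -0.38417566  0.01      ]
1 1.5707963267948966 [-1.48020256e-01  3.13179909e-01  1.40447659e+00 -4.44089210e-16
  1.42393616e+00 -1.92981658e+00] [-2.25739082e-01  3.05738162e-01  1.89474300e+00 -4.44089210e-16
  9.41111496e-01 -2.00753541e+00]
-1 -1.5707963267948966 [-1.48020256e-01  3.13179909e-01  1.40447659e+00 -8.88178420e-16
  1.42393616e+00  1.21177607e+00] [-2.25739082e-01  3.05738162e-01  1.89474300e+00 -8.88178420e-16
  9.41111496e-01  1.13405724e+00]
0 0.0 [-1.48020256e-01  3.13179909e-01  1.40447659e+00 -4.44089210e-16
  1.42393616e+00 -3.59020256e-01] [-2.25739082e-01  3.05738162e-01  1.89474300e+00 -4.44089210e-16
  9.41111496e-01 -4.36739082e-01]
2 3.141592653589793 None None
```

Run:
```python
from cell import bot, grab_frame, ik, set_gripper
from h import *
rot=down(YAW-np.pi/2)
bot.move_to([STUB[0]-.08*UX[0],STUB[1]-.08*UX[1],.27],rot)
f=grab_frame("wrist"); np.save("pics/w1.npy",f,allow_pickle=True)
im=f["img"].copy(); print(f["position"],bot.current_tool_pos(),bot.current_time_s(),bot.current_contact_force())
for P,c in [(STUB+[0,0,.061],(0,0,255)),(STUB+[0,0,.037],(0,255,0)),(HM-.195*UX+.045*UY,(255,0,0)),(HM-.195*UX-.045*UY,(255,0,0)),(HM-.195*UX,(255,0,0))]:
    u,v=proj(f,P); print(u,v); cv2.circle(im,(int(u),int(v)),3,c,-1)
cv2.imwrite("pics/w1.png",im)
```

```text
[ 0.60917655 -0.01740917  0.41352331] [ 0.52718546 -0.03599769  0.26999033] 2.6833 [ 0.22625612  0.57725189 -0.94564222]
262.42309295635425 101.73249020532383
262.2457995394838 101.29405425931003
224.34465892639344 196.50480748003355
298.865810468116 196.6940855080747
261.6022750320443 196.59943897673074
```

View pics/w1.png

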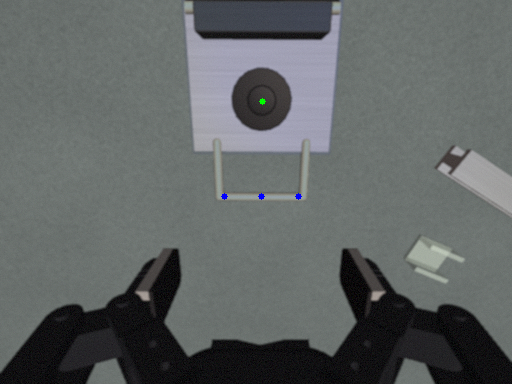

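The wrist view shows the cap centred at about (262,99) and the bar at row 196, with its middle at column 261. My predicted points land on them. I'll refine the cap centre with a contour, then grasp it.

Run:
```python
from cell import bot, grab_frame, ik, set_gripper
from h import *
f=np.load("pics/w1.npy",allow_pickle=True).item()
g=f["img"].max(2)
m=(g<95).astype(np.uint8); m[:60]=0; m[140:]=0
cs,_=cv2.findContours(m,cv2.RETR_EXTERNAL,cv2.CHAIN_APPROX_NONE); c=max(cs,key=cv2.contourArea)
(u,v),r=cv2.minEnclosingCircle(c); print(u,v,r)
C=plane(f,u,v,.130); print(C,STUB)
C=np.array([C[0],C[1],0]); C[:2]=(C[:2]+0*STUB[:2]); np.save("cap.npy",C)
rot=down(YAW-np.pi/2)
set_gripper(.055,25)
bot.move_to([C[0],C[1],.20],rot)
print(bot.move_linear([C[0],C[1],.134],vel=.08,contact_N=4))
print(bot.current_tool_pos(),bot.current_contact_force())
set_gripper(.0,25); print("op",bot.current_opening(),bot.current_time_s())
bot.move_linear([C[0],C[1],.20],vel=.08)
print("op",bot.current_opening(),bot.current_time_s(),bot.current_contact_force())
f=grab_frame("side"); cv2.imwrite("pics/s2.png",cv2.resize(f["img"][120:260,180:360],None,fx=4,fy=4))
```

```text
260.51300048828125 98.90259552001953 31.101726531982422
[ 0.60713769 -0.01802873  0.13      ] [ 0.60538513 -0.02010222  0.095     ]
False
[ 0.60762199 -0.01812351  0.13454677] [ 0.44374528  0.15603058 -0.61767329]
op 0.02506902263956648 4.9417
op 0.025298416391240294 5.9167 [-0.57448197  0.92211893 -1.47002086]
```

View pics/s2.png

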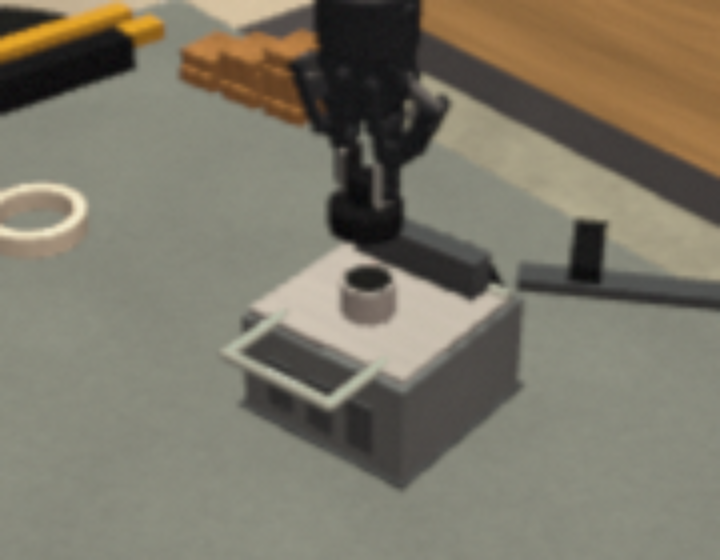

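The cap is off, level in the fingers, with the bare stub visible at (368,290) in the crop. Next I'll place it at (0.43, 0.20).

Run:
```python
from cell import bot, grab_frame, ik, set_gripper
from h import *
C=np.load("cap.npy"); rot=down(YAW-np.pi/2); P=[.43,.20]
bot.move_linear([C[0],C[1],.22],vel=.1)
bot.move_linear([*P,.20],vel=.18)
bot.move_linear([*P,.045],vel=.12)
print(bot.current_opening(),bot.current_contact_force())
print(bot.move_linear([*P,.018],vel=.02,contact_N=3),bot.current_tool_pos(),bot.current_contact_force(),bot.current_time_s())
f=grab_frame("side"); cv2.imwrite("pics/s3.png",cv2.resize(f["img"][120:260,140:340],None,fx=4,fy=4))
```

```text
0.024972673400596942 [ 0.26438093  0.48589822 -0.32230357]
True [0.42986315 0.20000382 0.02470282] [-0.94310076 -0.30270464  4.51852571] 10.4333
```

View pics/s3.png

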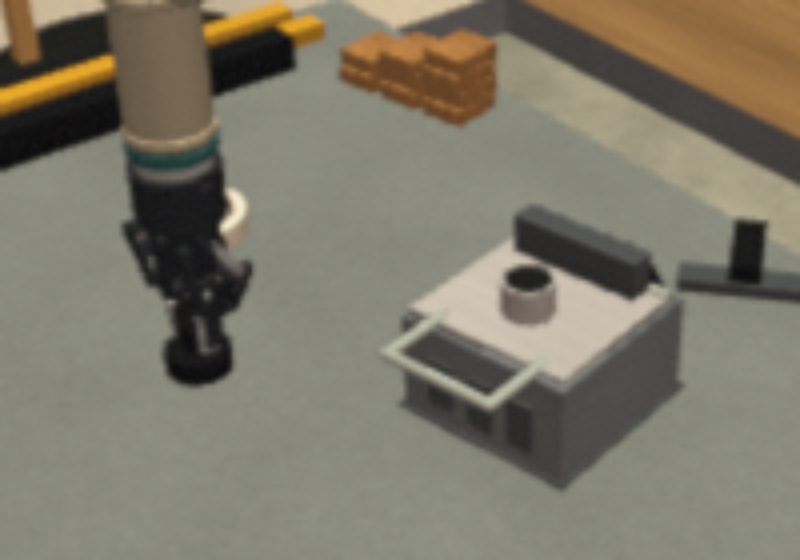

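The cap touched the bench at the expected height (TCP 24.7 mm). The crop shows it at (198,360), upright. I'll release it, retreat and go above the handle.

Run:
```python
from cell import bot, grab_frame, ik, set_gripper
from h import *
rot=down(YAW-np.pi/2); P=[.43,.20]
set_gripper(.06,25); bot.sleep(.3)
bot.move_linear([*P,.12],vel=.1)
f=grab_frame("side"); cv2.imwrite("pics/s4.png",cv2.resize(f["img"][120:260,140:340],None,fx=4,fy=4))
BAR=HM-.195*UX
set_gripper(.036)
bot.move_to([BAR[0],BAR[1],.17],down(YAW))
f=grab_frame("wrist"); im=f["img"].copy()
u,v=proj(f,BAR);print(u,v); cv2.circle(im,(int(u),int(v)),3,(255,0,0),-1); cv2.imwrite("pics/w4.png",im)
np.save("pics/w4.npy",f,allow_pickle=True)
print(bot.current_time_s(),bot.current_tool_pos(),bot.current_opening(),bot.current_contact_force())
```

```text
259.44641931468567 204.35471786539648
14.5917 [ 0.49765844 -0.0427364   0.16988097] 0.03580415632065599 [ 0.00733244 -0.11504934  0.8116221 ]
```

View pics/s4.png

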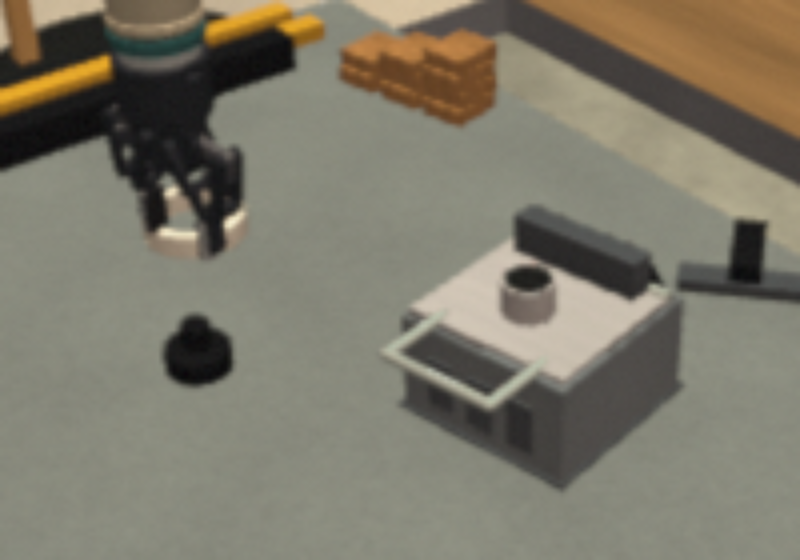

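View pics/w4.png

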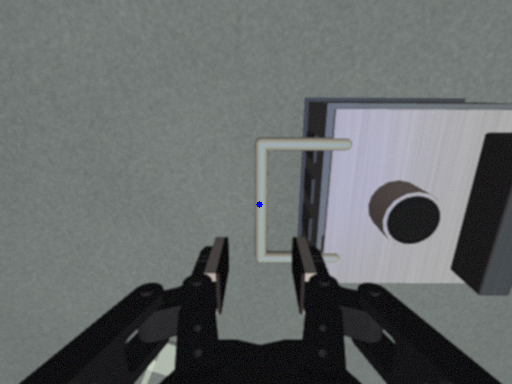

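The cap stands upright and alone at (198,350) in the side crop. In the wrist view the bar centre line is at column 262, against 259.4 predicted, so about 1–2 mm further along +x. I'll apply that correction and grip.

Run:
```python
from cell import bot, grab_frame, ik, set_gripper
from h import *
H=HM+.0013*UX; B=H-.195*UX; np.save("H.npy",H)
print(bot.move_linear([B[0],B[1],.077],vel=.08,contact_N=5),bot.current_tool_pos(),bot.current_contact_force())
set_gripper(0,30); print(bot.current_opening(),bot.current_contact_force(),bot.current_time_s())
for th in (.08,.16,.24):
    p=H+.195*(-np.cos(th)*UX+np.sin(th)*np.array([0,0,1])); p[2]-=.018
    bot.move_linear(p,vel=.06); print(th,bot.current_contact_force().round(2),bot.current_opening(),bot.current_time_s())
f=grab_frame("side"); cv2.imwrite("pics/s5.png",cv2.resize(f["img"][120:260,140:340],None,fx=4,fy=4))
```

```text
False [ 0.49952193 -0.042951    0.07747839] [-0.53832205 -0.72365255 -0.17948637]
0.008711917667151901 [-3.7522295  -1.55192933  5.07607736] 16.2667
0.08 [-3.39 -3.48 -2.28] 0.008643940804952701 16.675
0.16 [-3.67 -4.37 -2.36] 0.008728110851578721 17.0833
0.24 [-4.09 -3.91 -1.39] 0.008687589903081439 17.4917
```

View pics/s5.png

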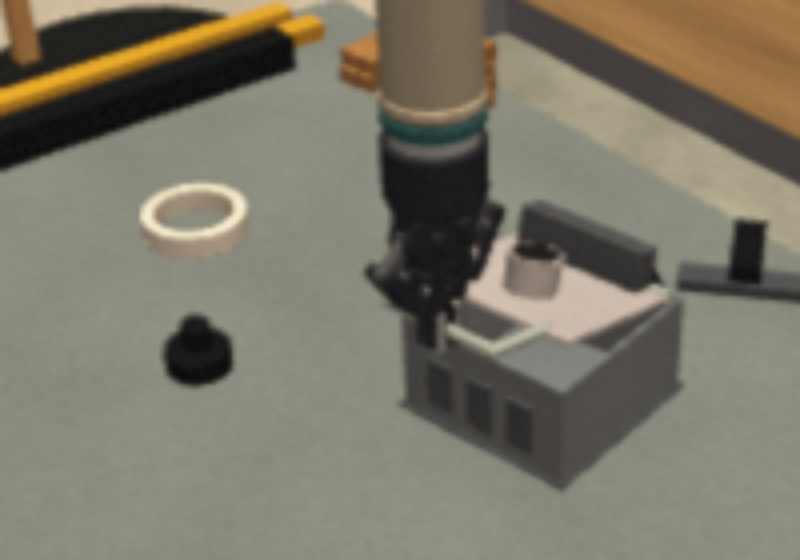

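The bar is held at (440,335) in the crop, the flap is rising smoothly and the forces are small. I'll continue to 1.31.

Run:
```python
from cell import bot, grab_frame, ik, set_gripper
from h import *
H=np.load("H.npy")
for th in np.linspace(.24,1.318,13)[1:]:
    p=H+.195*(-np.cos(th)*UX+np.sin(th)*np.array([0,0,1])); p[2]-=.018
    bot.move_linear(p,vel=.06); F=bot.current_contact_force(); print(round(th,3),F.round(2),round(bot.current_opening(),4))
    if np.linalg.norm(F)>25: print("STOP"); break
bot.sleep(.3); print(bot.current_time_s(),bot.current_tool_pos(),p,bot.current_contact_force())
for n in ("side","scene"):
    f=grab_frame(n); np.save(f"pics/{n}6.npy",f,allow_pickle=True)
    a=f["img"][80:260,140:340] if n=="side" else f["img"][60:270,160:350]
    cv2.imwrite(f"pics/{n}6.png",cv2.resize(a,None,fx=3 if n=="side" else 2.8,fy=3 if n=="side" else 2.8,interpolation=cv2.INTER_CUBIC))
```

```text
0.33 [-5.24 -3.97 -1.25] 0.0087
0.42 [-6.05 -4.1   0.33] 0.009
0.51 [-7.53 -4.72  1.25] 0.009
0.599 [-7.8  -4.38  3.08] 0.0087
0.689 [-9.58 -4.86  4.95] 0.0085
0.779 [-9.97 -4.89  7.92] 0.0087
0.869 [-10.57  -4.13  10.02] 0.0086
0.959 [-9.54 -4.81 10.94] 0.0089
1.048 [-6.33 -3.41 10.03] 0.0088
1.138 [-4.13 -2.83  9.75] 0.009
1.228 [-3.03 -2.84  6.98] 0.0088
1.318 [-1.09 -2.75  6.3 ] 0.0089
23.1417 [ 0.64373831 -0.01256556  0.26878551] [ 0.64208092 -0.01224241  0.26580228] [-0.79474773 -3.82435955  6.68961454]
```

View pics/side6.png

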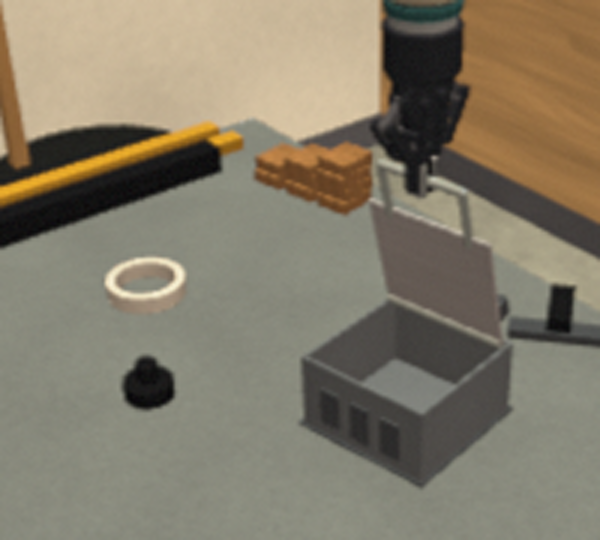

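View pics/scene6.png

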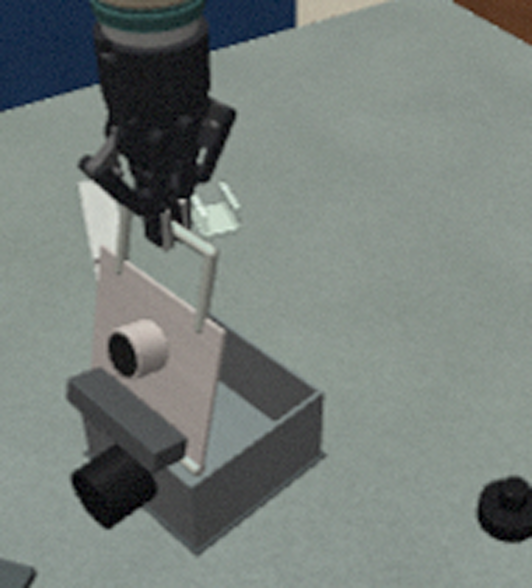

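The side crop shows the plate nearly upright, with bar corners at (383,165) and (465,187). The scene crop shows the +y corner at (214,250). The cap is standing and the bystanders look undisturbed. I'll check the angle two ways.

Run:
```python
from cell import bot
from h import *
H=np.load("H.npy")
d=np.load("pics/side6.npy",allow_pickle=True).item(); s=np.load("pics/scene6.npy",allow_pickle=True).item()
D=lambda u,v:(140+(u+.5)/3-.5,80+(v+.5)/3-.5); S=lambda u,v:(160+(u+.5)/2.8-.5,60+(v+.5)/2.8-.5)
x,e=tri([ray(d,*D(382,166)),ray(s,*S(213,251))]); q=x-H; print(x,e,"angle",np.arctan2(q[2],-(q@UX)),np.hypot(q[2],q@UX),q@UY)
# intersection of side-view bar-corner rays with the vertical planes at +-45mm
for (u,v),o in (((382,166),.045),((465,188),-.045)):
    p,r=ray(d,*D(u,v)); t=((H-p)@UY+o)/(r@UY); q=p+r*t-H; print("side angle",np.arctan2(q[2],-(q@UX)),np.hypot(q[2],q@UX))
T=bot.current_tool_pos(); rm=R.from_rotvec(bot.current_tool_rot()).as_matrix(); g=T+rm[:,2]*bot.hold_point_z
q=g-H; print("tcp",np.arctan2(q[2],-(q@UX)),np.hypot(q[2],q@UX), np.arccos(np.clip(-q@UX/.195,-1,1)),bot.current_dq().round(4))
```

```text
[0.63045307 0.03432154 0.2826868 ] [np.float64(0.0009279465865462248), np.float64(0.0009279465865463437)] angle 1.308504377818282 0.1943333487043562 0.04796656481231541
side angle 1.3000184417181777 0.19682935481122985
side angle 1.3766759501505947 0.19096989828915606
tcp 1.3299065256548337 0.19822989492541482 1.325835473690479 [-0.0005 -0.0009 -0.0009  0.0009 -0.0022  0.001 ]
```

Run:
```python
from cell import bot, grab_frame
from h import *
bot.sleep(.5); print(bot.current_opening(),bot.current_contact_force(),bot.current_tool_pos())
s=grab_frame("scene")
for n,u,v in [("tape",366,327)]: print(n,plane(s,u,v,.01))
a=np.load("pics/side6.npy",allow_pickle=True).item()
b=cv2.imread("pics/side0.png"); m=np.abs(b[100:,:].astype(int)-a["img"][100:]).max(2)
for n,(r0,r1,c0,c1) in dict(tape=(160,190,170,205),bracket=(285,325,280,318),extr=(255,320,320,372)).items(): print(n,"changed px",(m[r0-100:r1-100,c0:c1]>40).sum())
print(bot.current_time_s()); bot.hand_in()
```

```text
0.008819174482111709 [-1.76973576 -2.63296925  6.44668444] [ 0.64373713 -0.01255304  0.26880932]
tape [0.53574757 0.39669308 0.01      ]
tape changed px 0
bracket changed px 0
extr changed px 0
23.7917
the job is handed in; nothing more can be done
```

The job is handed in at about 24 s of the 58 s allowed; the system gives no verdict.

**Cap:** I lifted it off the stub by its knob and set it down at about (0.43, 0.20), open side down. It touched the bench at the expected height, and pictures after release show it standing upright and clear of the box.

**Flap:** I gripped the handle bar and swung the flap up slowly, with no reading above about 16 N on the tool. The last reading showed the arm at rest with the bar still held (8.8 mm opening at 30 N grip).

**Angle:** the target was 1.318 ± 0.08 rad. The two main estimates agree, but the single-camera one is less consistent:

| Method | Angle (rad) |
|---|---|
| Two-camera triangulation of one bar corner | 1.309 |
| Gripper position | 1.326–1.330 |
| Side camera alone, two corners | 1.300 and 1.377 |

I treated the 1.377 value as coarse. It is still inside the allowed band.

**Other checks:**
- **Bystanders:** comparing side-camera pictures from before and after showed no changed pixels around the tape, bracket or extrusion.
- **Arm position:** the gripper stopped about 2–3 mm from its commanded point at the end, which fits the light push from the bar.

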